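# Lock a carving panel into its jig with a quarter-turn button

### The arm

A 6-joint arm with a two-finger parallel gripper is mounted at the origin on the work surface. World frame = base frame: x ahead of the robot, y to its left, z up, the work surface at z = 0. Lengths are in mm, angles in rad, forces in N, time in s.
With the tool pointing down it reaches from about 300 to 775 mm from the base axis. Payload 14.6 kg.
Tool frame: the origin (TCP) lies on the centre line of the jaws, within the pads' length; the fingertips stand 19 mm ahead of it and the grasp point (between the pads) is the TCP (bot.tip_reach is the distance from the TCP to the fingertips, in mm); y points along the fingers, x is the direction in which the jaws open and shut, and the axes are right-handed (so a half turn about y gives the same grasp; the last joint's range is limited). The gripper opens to 85 mm and grips with 20 to 120 N. Pads are 22 mm wide; open, the fingers measure 114 mm over their backs; the gripper's body (76 mm by 85 mm) begins 54 mm behind the grasp point. The pads swing forward as they close: fully open they stand 13 mm farther back than shut.
Start: joints at [1.27, 0.3, 1.521, -0, 1.321, -0.067], TCP at [127.42, 535.027, 221.981] pointing down, gripper open.
Joint ranges: [-3.03, 3.03], [-0.79, 2.21], [0.23, 2.52], [-1.04, 4.18], [0, 3.07], [-2.55, 2.55]. Speed limits (rad/s): [2.22, 2.22, 2.57, 3.14, 3.14, 3.14].

### API

Orientations are given as a unit quaternion [w, x, y, z].
In Python, from rig import bot gives the robot as it stands. Calls block until the motion is done:
- bot.move_to(position, orientation): joint-space move of the TCP to a pose.
- bot.servo_line(position, attitude=None, speed=150, until_force=None): straight line of the TCP; attitude=None keeps the orientation; speed is the mean speed in mm/s. With until_force (N) it stops when the force on the tool has changed by that much, and returns True; else False.
- bot.move_joints(angles): joint-space move.
- bot.move_gripper(opening, grip_force=None): finger opening in mm; grip_force is the grip in N (None keeps the last); returns when the fingers have stopped.
- bot.dwell(seconds).
- bot.ik(position, orientation): joint angles nearest the present ones, or None.
- bot.read_state(): the state.
- bot.read_camera(name): name is "side" or "top" or "wrist"; returns a dict with "image" (420x560x3 uint8, blue, green, red), "depth" (420x560 float32, mm along the optical axis (not along the pixel's ray), 0 where there is no reading), "fovy" (degrees; the focal length in pixels is half the picture's height over the tangent of half this angle, whatever the lens; pixels are square), "cx", "cy" (the principal point, pixels), "k1" (the pictures are not rectified: a ray, as slopes to the right and down, at radius r is drawn at 1 + k1 r^2 times it, then the intrinsics apply), "eye" and "attitude" of the camera in the world; the wrist camera has in their place "mount" (4x4, takes a point from camera to tool coordinates, whose origin is the TCP and whose axes are the tool frame's). Camera axes: x right, y down, z forward; pixel columns grow to the right and rows downward; lengths in mm; the calibration is good to about 2 mm. A picture is of the moment at which its call begins: read the wrist's pose just before it.
A pose or a line that the arm cannot do raises bot.MotionError and nothing moves.
- bot.finish_job(): hands the job in, once; it reports no verdict.
The state is a dict: "clock": time; "joint_positions": joint angles; "qvel": joint speeds; "effort": joint torques, N m; "ee_pos": TCP position; "tool_rot": TCP orientation; "ft_force": force on the tool from outside, world axes, zero at the start; "moment": the same for the moment, N m; "grip_width": finger opening in mm.
Only numpy, scipy, OpenCV 4.12 (cv2) and the standard library are available. Lean on these libraries where they do the work, as an engineer would, in place of code of your own. Each camera call takes 0.05 s, during which the arm holds its last target.

### The job

Lock the carved panel into the jig: take the wooden turn-button from its rack, pass its steel T-head down through the slot in the jig's steel socket, press it gently down against the spring, and give it a quarter turn so that its bar reaches over the edge of the panel. Let the spring lift the head into its locking notch, then leave it. The socket sits only roughly at its mark, so feel for the slot, never force the button (stay under 40 N), and leave the panel and the round bench dog where they are.

Things in the scene. Friction and masses are not known exactly. Their poses are not given: they have to be found in the camera images.
- button: Turn-button, loose, 150 g. Origin: centre of the foot's underside; z up, x along the T. T-head, bar and fin are parallel; half a turn makes no difference. Steel T-head 38 (x) x 10 (y) mm, z 0-8; round shank 10 mm dia, z 8-18.5; wooden bar 100 x 20 mm, z 18.5-30.5; wooden grip fin 40 x 20 mm, z 30.5-68. Stands in a rack slot.
- button_fin (a point): Centre of the button's wooden grip fin (40 along x, 20 across, 37.5 mm tall), 49 mm above the button's origin: pinch it across its 20 mm from above.
- rack: Wooden rack 220 x 60 x 21 mm, fixed. Origin: centre of its underside, x along its length. Two through slots 45 (x) x 19 (y) mm at x = -55 and +55 mm: the button stands in one, its bar on the rack's top, its T-head in the slot (lift it straight up 25 mm to clear); the round dog is in the other.
- jig: Jig, fixed plywood board 260 x 240 x 12 mm, x = -50 to 210, y = -120 to 120 mm. Origin on the table below the socket's mark; z up. Heights of the button's origin here: 40 = foot on the socket's top; 31 = foot meets the sprung pad; under 24 = T-head free to turn; 21.5 = bar down on the plate, fully pressed; 27 = T-head risen into its notch, locked.
- socket_mark (a point): Mark at the socket's top height, 40 mm above the jig's origin, jig axes. The steel socket (56 in x, 100 in y, flat top) has a slot 13.5 (x) x 41 (y) mm. Slot centre: at the mark in x, but anywhere from -10 to +10 mm of it along y; this reading does not tell where: feel or look. Fixed firmly there.
- socket_notch (a point): Under the mark, at the ceiling of the locking notch (35 mm up); jig axes. Plate 8 mm thick; the notch in its underside, 14.5 mm wide, 3 deep, runs along x, square to the slot, at the slot's true centre. Below is a chamber where the T-head turns either way, and a sprung brass pad: 4 N at first touch, 0.5 N more per mm, 9 N fully pressed.
- panel: Carved wooden panel, loose, 120 (x) x 164 (y) x 25 mm, 450 g, in the jig's bed at jig x = 40 to 160 mm between wooden strips (tops 26 mm up); its top is 37 mm above the table. Origin: centre of its underside. Leave it where it is.
- dog: Round bench dog, loose, 38 mm tall, wooden head 30 mm dia, in the rack's other slot, 110 mm from the button. Origin: centre of the underside of its 14 mm dia foot. Not needed; leave it where it is.
Mind the look-alikes: they are no part of the job. Leave any white look-alike of the panel alone.

How it is judged (in metres and radians):
On the way, in this order (a step that is already met when the one before it is completed fails the run):
1. the button is lifted out of the rack (height (world z) of button above 0.045 m), for 0.1 s.
2. the T-head has gone down through the slot, in line with it, and is pressed below the plate (z of button in the frame of jig below 0.0245 m and angle between the x axis of button and the y axis of jig, either way round below 0.3 rad and x of button in the frame of jig between -0.008 and 0.008 m and y of button in the frame of jig between -0.018 and 0.018 m), for 0.05 s.
3. the T-head is turned a quarter turn below the plate and has risen into its notch (angle between the x axis of button and the x axis of jig, either way round below 0.12 rad and z of button in the frame of jig between 0.0255 and 0.0288 m and x of button in the frame of jig between -0.006 and 0.006 m and y of button in the frame of jig between -0.018 and 0.018 m), for 0.1 s.
At the end, for the whole second after the job is handed in: Button in the socket, T-head in the notch: square to the slot within 0.12 rad, origin 25.5 to 28.8 mm above the jig's underside, within 6 mm of the slot's line (jig x) and 18 mm of the mark (jig y), upright within 0.1 rad, at rest; panel in its bed, within 8 mm of its start (all of step 3 and angle between button's own z axis and vertical below 0.1 rad and linear speed of button below 0.02 m/s and z of panel in the frame of jig below 0.016 m and distance of panel from where it was at the start of the episode below 0.008 m); the robot touches nothing.
It fails at once if the button is forced: more than 40 N between it and the jig (socket, pad and panel bed included) (contact force between button and jig above 40 N).
It fails at once if the panel is shoved or lifted more than 12 mm (distance of panel from where it was at the start of the episode above 0.012 m).
It fails at once if the bench dog is moved more than 15 mm (distance of dog from where it was at the start of the episode above 0.015 m).
It also fails if it takes over 67 s, if anything falls off the work surface, if the arm or the gripper's body presses on something with over 40 N, if the wrist force passes 120 N, or if a joint passes its speed limit or range.

## Working session

There is one attempt and no reset: what is moved stays moved. The work goes in short steps, each a Python script; the robot and the scene stay as the last script left them, time stands still between calls to the robot, and variables do not carry over. Pictures are saved under pics/ and viewed, and the job is handed in when it is done.

```bash
ls; mkdir -p pics
python3 - <<'E'
from rig import bot
import cv2
s=bot.read_state(); print(s)
for n in ("top","side","wrist"):
    c=bot.read_camera(n); cv2.imwrite(f"pics/{n}0.png",c["image"]); print(n,{k:v for k,v in c.items() if k not in("image","depth")})
E
```

```text
pics
{'clock': 0.0, 'joint_positions': array([ 1.27041435e+00,  3.00505912e-01,  1.52162195e+00,  1.91512371e-05,
        1.32073037e+00, -6.65674906e-02]), 'qvel': array([-6.70766225e-04,  9.82394381e-05, -8.75907723e-04, -2.27440099e-04,
       -1.42133256e-03,  7.71319756e-04]), 'effort': array([-8.58140611e-04, -5.43507707e+01, -3.61791337e+01, -9.40066457e-05,
        4.21457153e-03,  8.60707814e-06]), 'ee_pos': array([127.3308501 , 534.78238333, 221.38494832]), 'tool_rot': array([-0.5546606 ,  0.55515651,  0.43789257, -0.43863762]), 'ft_force': array([-0.28619883,  0.83952621, -0.13342025]), 'moment': array([-0.00582467,  0.03099822, -0.01913745]), 'grip_width': 84.8649684384865}
top {'fovy': 55.00049010862902, 'cx': 282.5156439311383, 'cy': 213.8755280199349, 'k1': -0.013198836392789536, 'eye': array([362.18964864, -68.71483846, 999.29698663]), 'attitude': array([ 0.05860568, -0.70076354,  0.70987371, -0.03968811])}
side {'fovy': 47.57730853660476, 'cx': 277.82351512614787, 'cy': 203.1191379906676, 'k1': 0.036719080166882294, 'eye': array([162.73195959, 510.21622436, 861.68271381]), 'attitude': array([ 0.09079934, -0.24412843,  0.90769653, -0.32900425])}
wrist {'fovy': 60.513095069600254, 'cx': 282.927202319577, 'cy': 215.1164972709984, 'k1': -0.045593516893647094, 'mount': array([[ 9.99999841e-01,  3.73400016e-05, -5.62208130e-04,
        -5.62944015e-01],
       [ 5.52239654e-04, -2.62972618e-01,  9.64803139e-01,
        -1.52043142e+02],
       [-1.11819593e-04, -9.64803296e-01, -2.62972597e-01,
         6.60114477e+01],
       [ 0.00000000e+00,  0.00000000e+00,  0.00000000e+00,
         1.00000000e+00]])}
```

View pics/top0.png

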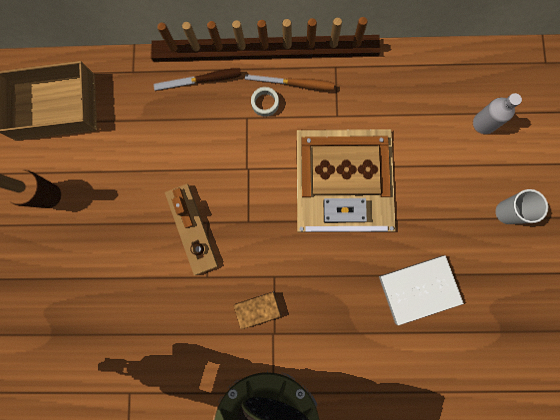

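View pics/side0.png

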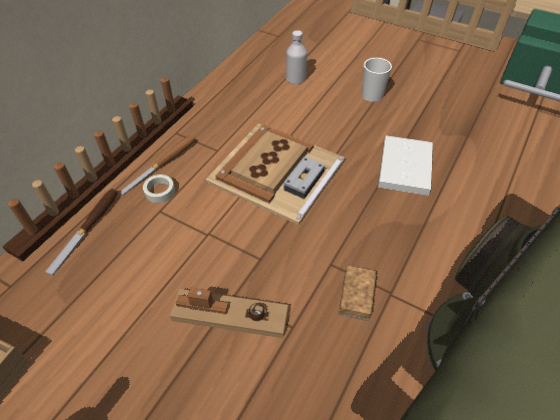

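View pics/wrist0.png

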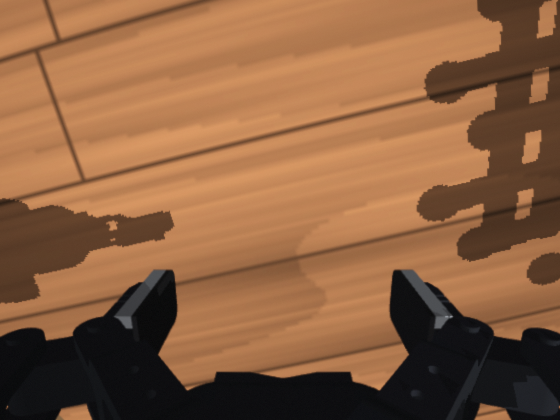

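```bash
cat > h.py <<'E'
import numpy as np, cv2
from scipy.spatial.transform import Rotation as R
from rig import bot
def rot(q): return R.from_quat(np.roll(q,-1))
def quat(r): return np.roll(r.as_quat(),1)
def cam(name,save=None):
    s=bot.read_state(); c=bot.read_camera(name)
    if name=="wrist":
        T=np.eye(4);T[:3,:3]=rot(s["tool_rot"]).as_matrix();T[:3,3]=s["ee_pos"];T=T@c["mount"]
    else:
        T=np.eye(4);T[:3,:3]=rot(c["attitude"]).as_matrix();T[:3,3]=c["eye"]
    c["T"]=T; f=210/np.tan(np.radians(c["fovy"]/2)); c["f"]=f
    if save: cv2.imwrite(f"pics/{save}.png",c["image"]); np.savez(f"{save}.npz",**c)
    return c
def load(n): 
    d=np.load(f"{n}.npz"); return {k:d[k] for k in d.files}
def ray(c,u,v):
    x=(np.asarray(u,float)-c["cx"])/c["f"];y=(np.asarray(v,float)-c["cy"])/c["f"]
    xd,yd=x,y
    for _ in range(10):
        k=1+c["k1"]*(x*x+y*y); x,y=xd/k,yd/k
    return np.stack([x,y,np.ones_like(x)],-1)
def at_z(c,u,v,z):
    d=ray(c,u,v)@c["T"][:3,:3].T; e=c["T"][:3,3]
    return e+d*((z-e[2])/d[...,2])[...,None]
def pts(c):
    v,u=np.mgrid[0:420,0:560]; r=ray(c,u,v)*c["depth"][...,None]
    return r@c["T"][:3,:3].T+c["T"][:3,3]
def project(c,P):
    p=(np.atleast_2d(P)-c["T"][:3,3])@c["T"][:3,:3]; x=p[:,0]/p[:,2];y=p[:,1]/p[:,2]
    k=1+c["k1"]*(x*x+y*y); return np.stack([x*k*c["f"]+c["cx"],y*k*c["f"]+c["cy"]],-1)
def down(yaw):
    """tool y down, jaw opening (tool x) along world yaw"""
    x=np.array([np.cos(yaw),np.sin(yaw),0]);y=np.array([0,0,-1.]);z=np.cross(x,y)
    return quat(R.from_matrix(np.stack([x,y,z],1)))
E
python3 - <<'E'
from h import *
c=cam("top","t1")
P=pts(c)
for n,u,v in [("table",120,290),("button",181,204),("dog",199,249),("jigbrd",303,218),("panel",320,185),("socket",330,216),("sock2",346,200)]: print(n,P[v,u].round(1))
im=c["image"]
cv2.imwrite("pics/t1a.png",cv2.resize(im[175:285,150:230],None,fx=6,fy=5.4,interpolation=cv2.INTER_CUBIC))
cv2.imwrite("pics/t1b.png",cv2.resize(im[120:240,290:400],None,fx=5,fy=5,interpolation=cv2.INTER_CUBIC))
print(rot(bot.read_state()["tool_rot"]).as_matrix().round(3))
E
```

```text
table [318.2 362.4  -2.8]
button [519.3 193.8  71.5]
dog [416.  160.9  22.3]
jigbrd [489.7 -93.4  11.7]
panel [ 566.6 -135.5   37. ]
socket [ 489.7 -157.2   41.4]
sock2 [ 528.7 -197.2   36.5]
[[ 0.232 -0.    -0.973]
 [ 0.973 -0.001  0.232]
 [-0.001 -1.     0.   ]]
```

Run:
```python
from h import *
c=load("t1");P=pts(c);z=P[...,2]
g=np.clip((z+10)*3,0,255).astype(np.uint8)
cv2.imwrite("pics/t1d.png",cv2.resize(cv2.applyColorMap(g[110:290,150:410],2),None,fx=3,fy=3,interpolation=0))
```

```text
(no output)
```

View pics/t1a.png

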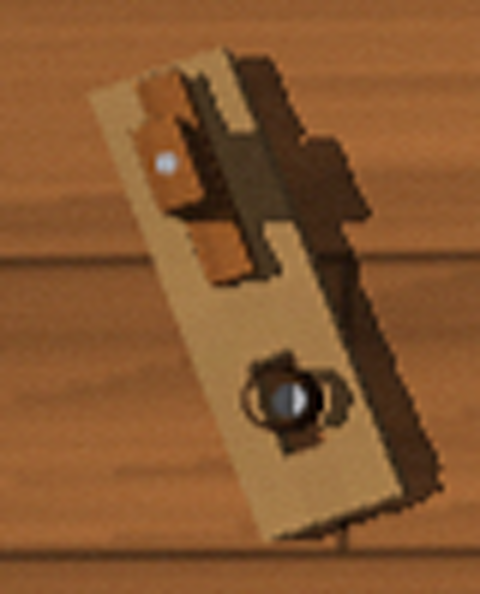

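View pics/t1b.png

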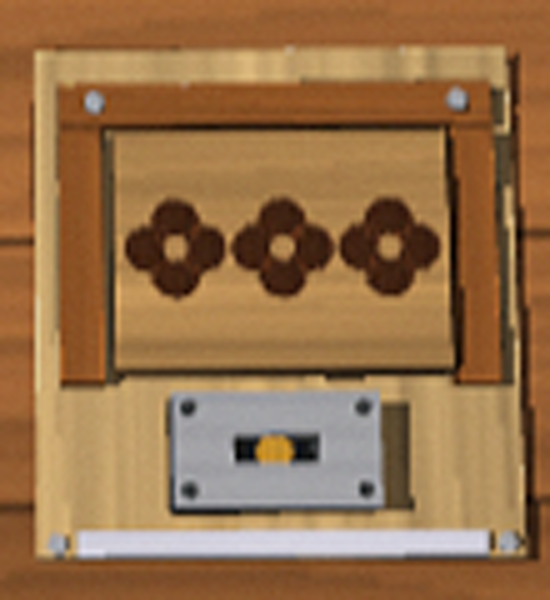

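View pics/t1d.png

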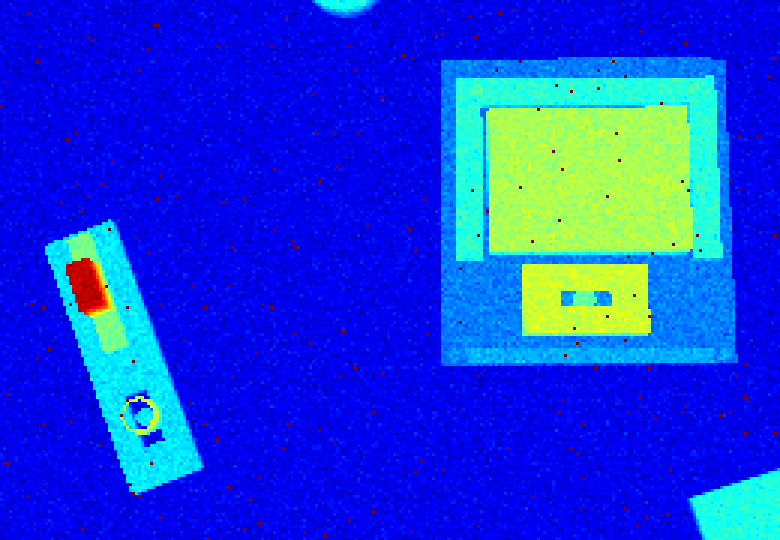

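Run:
```python
from h import *
c=load("t1");P=pts(c);z=P[...,2]
def rect(m,lab):
    q=P[m][:,:2].astype(np.float32); r=cv2.minAreaRect(q); print(lab,len(q),np.round(r[0],1),np.round(r[1],1),round(r[2],1),"zmed",np.median(P[m][:,2]).round(1), "mean",q.mean(0).round(1)); return r
X=P[...,0];Y=P[...,1]
reg=(X>360)&(X<600)&(Y>110)&(Y<260)
rect(reg&(z>63),"fin")
k=np.ones((3,3),np.uint8)
rk=cv2.morphologyEx((reg&(z>14)).astype(np.uint8),cv2.MORPH_OPEN,k)>0
rect(rk,"rack+");
j=(X>400)&(X<760)&(Y<-40)&(Y>-350)
jm=cv2.morphologyEx((j&(z>6)).astype(np.uint8),cv2.MORPH_OPEN,k)
n,l,st,_=cv2.connectedComponentsWithStats(jm); i=l[216,330]
jj=l==i
rect(jj,"jig")
s=jj&(z>33)
n,l,st,_=cv2.connectedComponentsWithStats(cv2.morphologyEx(s.astype(np.uint8),cv2.MORPH_OPEN,k)); 
rect(l==l[216,330],"socket"); rect(l==l[185,320],"panel")
print("table z",np.median(z[(X>300)&(X<700)&(abs(z)<10)]))
```

```text
fin 151 [519.1 202.6] [39.4 20.1] 18.3 zmed 69.7 mean [518.2 202. ]
rack+ 2088 [468.5 184.8] [221.8  60.9] 20.7 zmed 20.7 mean [467.5 182.7]
jig 9800 [ 586.8 -199.7] [240.3 261.2] 89.3 zmed 25.5 mean [ 580.6 -197.3]
socket 878 [ 506.7 -193.7] [100.5  54.4] 89.2 zmed 39.0 mean [ 506.5 -192.9]
panel 3017 [ 605.9 -200.1] [163.  120.6] 89.5 zmed 36.3 mean [ 604.3 -199.9]
table z -0.8346552399669918
```

Run:
```python
from h import *
q=down(-0.012)
bot.move_to([506,-196+5,170],q)
s=bot.read_state();print(s["clock"],s["joint_positions"].round(3),s["ee_pos"])
c=cam("wrist","w1")
P=pts(c);z=P[...,2]
print(c["T"][:3,3])
```

```text
3.0833 [-0.428  0.328  1.61   0.     1.204 -0.417] [ 506.22669167 -190.41855335  170.05096689]
[ 507.26425229 -124.60954693  322.09789699]
```

View pics/w1.png

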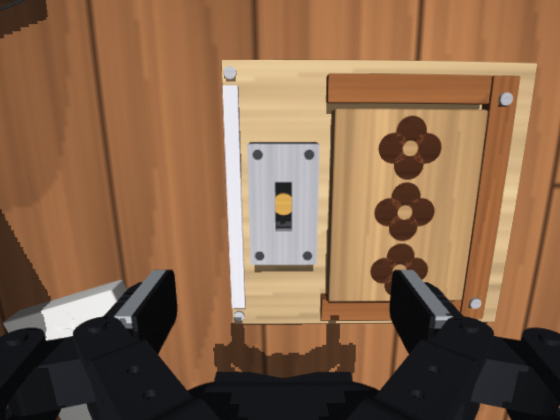

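Run:
```python
from h import *
c=load("w1"); im=c["image"]
cv2.imwrite("pics/w1a.png",cv2.resize(im[135:275,235:330],None,fx=5,fy=4.2,interpolation=cv2.INTER_NEAREST))
P=pts(c);z=P[...,2]
k=np.ones((3,3),np.uint8)
m=(z>34); X,Y=P[...,0],P[...,1]
n,l,st,_=cv2.connectedComponentsWithStats(cv2.morphologyEx((m&(np.mgrid[0:420,0:560][0]<268)).astype(np.uint8),cv2.MORPH_OPEN,k))
s=l==l[210,260]; 
# plate rect from pixels via at_z 40
v,u=np.nonzero(s); Q=at_z(c,u,v,40.)[:,:2].astype(np.float32); print("plate z",np.median(z[s]),cv2.minAreaRect(Q))
h=cv2.morphologyEx(((z<36)&~s).astype(np.uint8),cv2.MORPH_OPEN,k)
sub=np.zeros_like(h); sub[160:250,262:306]=1
v,u=np.nonzero((z<35)&(sub>0)); 
for t in (u,v): print(t.min(),t.max())
Q=at_z(c,u,v,40.)[:,:2].astype(np.float32); print("slot",cv2.minAreaRect(Q))
g=im[...,:].astype(int).sum(-1)
print(im[175:240,284].tolist()); print(g[190,265:302].tolist()); print(g[195,265:302].tolist())
```

```text
plate z 40.273795379991384 ((506.2362060546875, -194.56964111328125), (99.81092071533203, 56.09739303588867), 89.44129180908203)
275 290
182 229
slot ((506.13824462890625, -193.93838500976562), (39.029117584228516, 12.315268516540527), 89.36405944824219)
[[199, 193, 193], [199, 193, 193], [198, 192, 193], [199, 193, 193], [198, 192, 193], [197, 190, 191], [171, 165, 166], [100, 96, 96], [42, 41, 40], [35, 34, 33], [34, 33, 33], [34, 33, 32], [33, 32, 32], [34, 33, 31], [33, 32, 32], [34, 32, 32], [35, 36, 36], [39, 54, 64], [54, 103, 135], [74, 150, 194], [84, 167, 215], [86, 170, 218], [85, 169, 217], [84, 166, 214], [84, 166, 215], [85, 168, 217], [87, 172, 221], [88, 174, 222], [87, 173, 221], [85, 169, 218], [84, 167, 215], [84, 166, 214], [83, 166, 213], [84, 167, 214], [85, 169, 216], [86, 170, 218], [87, 172, 219], [86, 172, 219], [86, 171, 217], [73, 142, 184], [47, 74, 93], [35, 36, 38], [34, 32, 32], [34, 33, 32], [35, 33, 32], [34, 33, 32], [35, 34, 33], [38, 36, 36], [54, 51, 50], [69, 68, 66], [69, 67, 65], [57, 56, 54], [51, 50, 48], [87, 84, 83], [123, 118, 118], [138, 133, 133], [171, 166, 166], [196, 191, 191], [200, 194, 194], [200, 193, 194], [200, 194, 194], [200, 194, 195], [200, 194, 195], [200, 194, 195], [200, 194, 194]]
[576, 569, 565, 563, 558, 556, 552, 554, 550, 452, 257, 117, 99, 99, 100, 102, 103, 102, 98, 98, 100, 97, 102, 98, 101, 123, 284, 483, 565, 570, 561, 554, 558, 563, 573, 585, 587]
[576, 568, 564, 561, 558, 558, 553, 552, 554, 503, 337, 255, 326, 393, 437, 458, 463, 463, 466, 466, 460, 460, 443, 404, 327, 237, 300, 485, 566, 568, 561, 557, 558, 564, 576, 586, 587]
```

View pics/w1a.png

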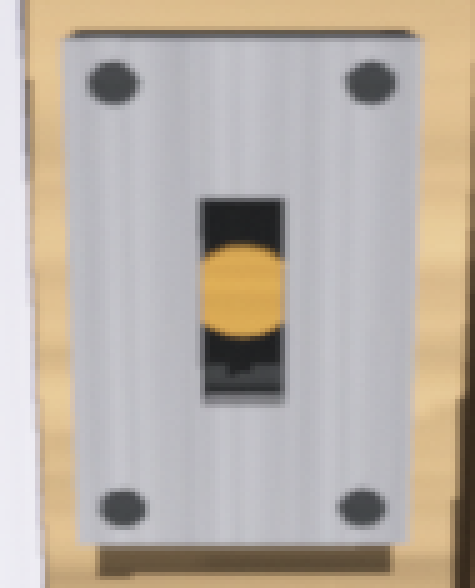

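Run:
```python
from h import *
yaw=np.radians(20.2+90)
bot.move_to([519.5,203,180],down(yaw))
s=bot.read_state();print(s["clock"],s["joint_positions"].round(3),s["ee_pos"])
c=cam("wrist","w2")
P=pts(c);z=P[...,2];X,Y=P[...,0],P[...,1]
m=(z>63)&(z<80)&(abs(X-519)<45)&(abs(Y-203)<45)&(np.mgrid[0:420,0:560][0]<300)
n,l,st,_=cv2.connectedComponentsWithStats(m.astype(np.uint8)); i=1+np.argmax(st[1:,4]); print(st[i])
v,u=np.nonzero(l==i); print(np.median(z[l==i])); print(cv2.minAreaRect(at_z(c,u,v,70.5)[:,:2].astype(np.float32)))
```

```text
4.6 [ 0.306  0.354  1.55  -0.     1.238 -1.616] [519.73457939 202.34386509 179.97975039]
[ 271  180   27   53 1392]
70.68511667114106
((517.9990234375, 201.64227294921875), (40.20112609863281, 19.45871925354004), 19.58307647705078)
```

View pics/w2.png

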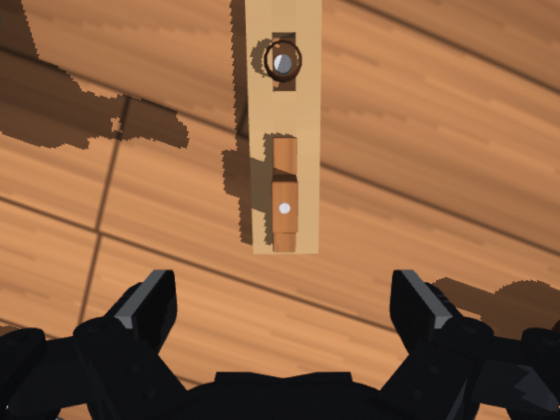

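Run:
```python
from h import *
q=down(np.radians(19.8+90))
bot.move_gripper(55)
bot.servo_line([518.3,202,56.5],q,speed=120,until_force=15)
bot.dwell(.2)
print(bot.read_state()["ee_pos"],bot.read_state()["ft_force"])
bot.move_gripper(10,50)
s=bot.read_state();print(s["clock"],s["ee_pos"],s["grip_width"],s["ft_force"],s["moment"])
p=s["ee_pos"]
bot.servo_line([518.3,202,100],speed=80)
bot.dwell(.3)
s=bot.read_state();print(s["clock"],s["ee_pos"],s["grip_width"],s["ft_force"],s["moment"])
c=cam("wrist","w3");c=cam("side","s3")
```

```text
[518.50192964 202.06790934  57.01354372] [-0.01877251 -0.04443067 -0.09458128]
6.8583 [518.37445193 202.06981058  56.80238907] 17.733680587340025 [-1.73563508 -0.37448287  4.56215174] [-0.06542283  0.32913065  0.00965061]
7.85 [518.19582103 201.95876573  99.67790981] 18.20658660883053 [ 0.33790351 -0.13627209 -1.2590463 ] [ 0.01595002  0.03739961 -0.08326436]
```

View pics/w3.png

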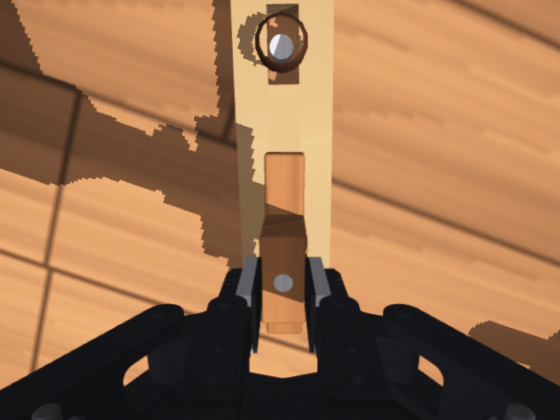

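View pics/s3.png

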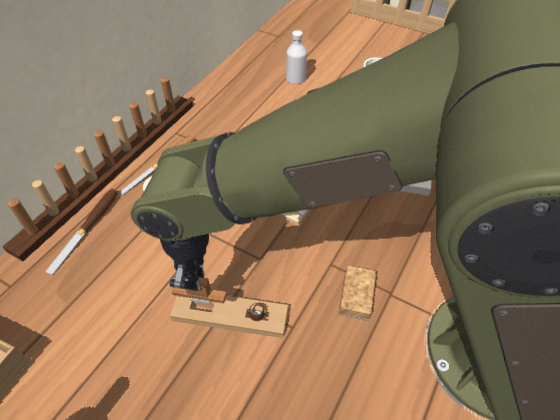

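```bash
cat >> h.py <<'E'
def tool_pt(c,u,v,y):
    d=ray(c,u,v); M=c["mount"]; d=M[:3,:3]@d; e=M[:3,3]; return e+d*(y-e[1])/d[1]
E
python3 - <<'E'
from h import *
c=load("w3")
for y in (22,23.5,25): print(y,tool_pt(c,266,152.5,y).round(1),tool_pt(c,305,152.5,y).round(1))
print("dot",tool_pt(c,283,283,-14).round(1), "fin far edge",tool_pt(c,260,235,-14).round(1),tool_pt(c,307,235,-14).round(1))
P=(np.linalg.inv(c["T"]@np.linalg.inv(c["mount"])))
W=pts(c); Q=W@P[:3,:3].T+P[:3,3]
for v in (160,180,200,215,225,240,283): print(v,Q[v,284].round(1))
cv2.imwrite("pics/w3a.png",cv2.resize(c["image"][140:345,225:345],None,fx=4,fy=2.9))
E
```

```text
22 [-8.9 22.  50.1] [ 9.8 22.  50.1]
23.5 [-9.  23.5 50. ] [ 9.9 23.5 50. ]
25 [-9.1 25.  49.8] [ 9.9 25.  49.8]
dot [ -0.8 -14.   -0.7] fin far edge [-10.  -14.   20.5] [  8.9 -14.   20.5]
160 [-0.3 23.1 46.4]
180 [-0.3 22.6 36.7]
200 [-0.3 23.5 26.4]
215 [-0.3 22.6 18.9]
225 [-0.3  3.8 19.4]
240 [ -0.4 -12.8  18. ]
283 [ -0.3 -13.8  -0.8]
```

View pics/w3a.png

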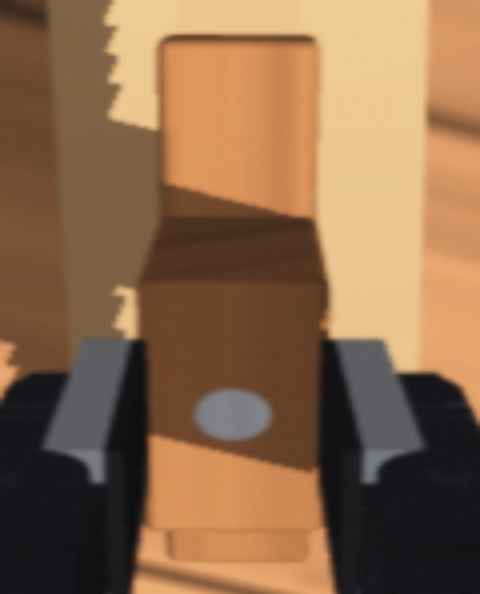

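Run:
```python
from h import *
q=down(np.radians(-0.6))
bot.servo_line([518.3,202,140],speed=150)
bot.move_to([506.2,-194.1,125],q)
bot.dwell(.3)
s=bot.read_state();print(s["clock"],s["ee_pos"],s["grip_width"],s["ft_force"],s["moment"])
c=cam("wrist","w4")
h=bot.servo_line([506.2,-194.1,97],speed=60,until_force=6)
bot.dwell(.2)
s=bot.read_state();print(h,s["clock"],s["ee_pos"],s["ft_force"],s["moment"])
c=cam("wrist","w5")
```

```text
10.1417 [ 506.37367566 -193.69014125  125.01319566] 17.85012863315301 [-0.14257077  0.07742039 -1.2965031 ] [ 0.00999438  0.0380405  -0.00990634]
False 11.0083 [ 506.3636149  -194.17685258   97.35406274] [ 0.29310763  0.05672117 -1.40055347] [-0.01139773  0.0046002   0.05839113]
```

View pics/w5.png

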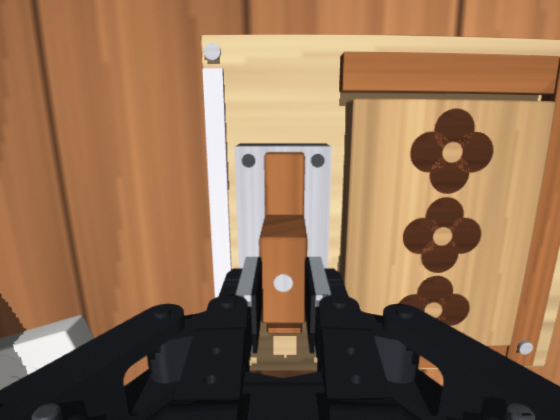

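Run:
```python
from h import *
h=bot.servo_line([506.2,-194.1,87.5],speed=20,until_force=4)
bot.dwell(.2)
s=bot.read_state();print(h,s["clock"],s["ee_pos"],s["ft_force"],s["moment"])
```

```text
False 11.8833 [ 506.26464604 -194.13268307   87.6221193 ] [ 0.03459574 -0.39757801 -1.60624124] [ 0.04558835  0.00278543 -0.00488617]
```

Run:
```python
from h import *
for z,f in ((83,8),(80,8),(77.5,8),(76.3,8)):
    h=bot.servo_line([506.2,-194.1,z],speed=20,until_force=f)
    bot.dwell(.15)
    s=bot.read_state();print(h,s["clock"],s["ee_pos"],s["ft_force"],s["moment"],s["grip_width"])
    if h: break
```

```text
False 12.4083 [ 506.38146162 -194.18136057   83.25784652] [0.47260228 0.32160738 3.343269  ] [-0.00834453 -0.16769528  0.00150768] 17.78255500858803
False 12.8583 [ 506.3358758  -194.16791358   80.12958945] [ 0.04236353 -1.12760718  5.61604813] [-0.05449419 -0.09964022 -0.02139149] 18.253973431878602
False 13.2833 [ 506.38594351 -194.17889046   77.75116322] [-0.45004429 -0.3480546   5.31048488] [-0.05953362 -0.07239385 -0.01498254] 17.601944405468565
False 13.6833 [ 506.42484408 -194.21174328   76.62058875] [-0.95247235  0.05765602  7.08855206] [-0.01802729 -0.0466912   0.00287116] 17.784715185443766
```

Run:
```python
from h import *
for a in np.arange(15,91,15):
    h=bot.servo_line([506.3,-194.15,76.2],down(np.radians(-0.6-a)),speed=20)
    s=bot.read_state();print(a,s["clock"],s["ee_pos"].round(2),s["ft_force"].round(2),s["moment"].round(3),s["joint_positions"][5].round(3))
    f=s["ft_force"]
    if np.linalg.norm(f)>18 or abs(s["moment"][2])>0.5: print("STOP");break
bot.dwell(.2)
s=bot.read_state();print(s["clock"],s["ee_pos"].round(2),s["ft_force"].round(2),s["moment"].round(3),s["joint_positions"].round(3))
cam("wrist","w6")
```

```text
15 14.0917 [ 506.45 -194.26   76.49] [0.14 0.77 7.18] [-0.003  0.057 -0.086] -0.161
30 14.5 [ 506.43 -194.24   76.46] [0.13 0.18 6.15] [-0.031  0.082 -0.046] 0.101
45 14.9083 [ 506.42 -194.22   76.46] [-1.02  0.44  7.01] [ 0.031 -0.028 -0.02 ] 0.363
60 15.3167 [ 506.41 -194.23   76.46] [-0.44 -0.4   7.23] [-0.017  0.071 -0.012] 0.624
75 15.725 [ 506.42 -194.24   76.48] [-0.01 -0.81  7.61] [ 0.026 -0.015 -0.067] 0.886
90 16.1333 [ 506.42 -194.21   76.48] [-0.11  0.14  7.17] [-0.008  0.081 -0.047] 1.148
16.3333 [ 506.41 -194.21   76.46] [-0.59 -0.11  6.78] [ 0.013  0.03  -0.054] [-0.434  0.449  1.684  0.     1.009  1.148]
```

View pics/w6.png

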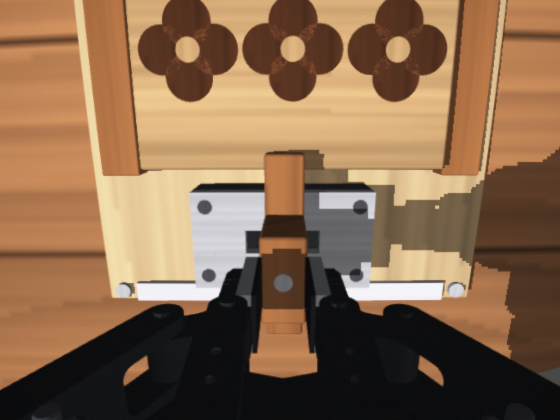

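Run:
```python
from h import *
q=down(np.radians(-90.6))
for z in (78,79,80,80.6,81.2):
    bot.servo_line([506.2,-194.15,z],q,speed=15); bot.dwell(.15)
    F=[]
    for _ in range(5): F.append(bot.read_state()["ft_force"]);bot.dwell(.02)
    s=bot.read_state();print(s["clock"],s["ee_pos"].round(2),np.mean(F,0).round(2),s["moment"].round(3))
    if np.mean(F,0)[2]<-8: print("STOP");break
cam("wrist","w7")
```

```text
16.8833 [ 506.28 -194.22   78.18] [0.27 0.2  6.16] [-0.002  0.013 -0.053]
17.3667 [ 506.26 -194.21   79.13] [0.02 0.2  5.53] [-0.024 -0.01  -0.069]
17.85 [ 506.22 -194.16   80.07] [-0.24  0.03  4.82] [-0.047 -0.033  0.025]
18.3333 [ 506.2  -194.17   80.61] [ 0.03 -0.03  4.61] [-0.057 -0.013 -0.07 ]
18.8167 [ 506.16 -194.14   81.11] [ 0.23 -0.68  2.57] [-0.047 -0.116 -0.02 ]
```

Run:
```python
from h import *
bot.move_gripper(28); bot.dwell(.1); bot.move_gripper(60)
bot.servo_line([506.2,-194.15,180],speed=80)
bot.dwell(.3)
s=bot.read_state();print(s["clock"],s["ee_pos"],s["ft_force"])
c=cam("wrist","w8")
P=pts(c);z=P[...,2];X,Y=P[...,0],P[...,1]
def fit(lo,hi,zz,l):
    m=(z>lo)&(z<hi)&(abs(X-506)<70)&(abs(Y+194)<60)&(np.mgrid[0:420,0:560][0]<300)
    n,L,st,_=cv2.connectedComponentsWithStats(m.astype(np.uint8)); i=1+np.argmax(st[1:,4]);v,u=np.nonzero(L==i)
    print(l,np.median(z[L==i]),cv2.minAreaRect(at_z(c,u,v,zz)[:,:2].astype(np.float32)))
fit(85,105,95,"fin"); fit(50,105,57.5,"bar(+fin)")
m=(z>53)&(z<63)&(abs(X-506)<50)&(abs(Y+194)<12); print("bar z",np.median(z[m]))
m=(z>30)&(z<43)&(abs(X-600)<40)&(abs(Y+194)<60); print("panel z",np.median(z[m]))
```

```text
21.325 [ 506.16207499 -194.12649986  179.86247134] [-0.49350998 -0.15586115 -0.1440831 ]
fin 95.20790742686984 ((507.25396728515625, -195.46856689453125), (19.52443504333496, 41.259159088134766), 89.9106216430664)
bar(+fin) 84.84590176675908 ((506.4464111328125, -195.4799041748047), (22.615156173706055, 100.06825256347656), 89.9106216430664)
bar z 57.70561405215528
panel z 37.26585170279668
```

View pics/w8.png

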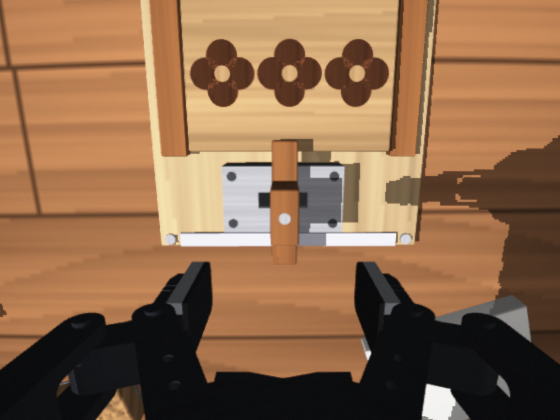

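Run:
```python
from h import *
bot.move_to([400,0,260],down(np.radians(-90)))
c=cam("top","t9"); P=pts(c);z=P[...,2];k=np.ones((3,3),np.uint8)
s=((z>33)&(z<42)&(P[...,0]>400)&(P[...,1]<-60)).astype(np.uint8)
n,l,st,_=cv2.connectedComponentsWithStats(cv2.morphologyEx(s,cv2.MORPH_OPEN,k))
print(cv2.minAreaRect(P[l==l[185,320]][:,:2].astype(np.float32)))
cv2.imwrite("pics/t9b.png",cv2.resize(c["image"][120:240,290:400],None,fx=5,fy=5))
print(bot.read_state()["clock"])
```

```text
((606.1111450195312, -200.16566467285156), (163.13418579101562, 120.30045318603516), 89.62332153320312)
22.3583
```

View pics/t9b.png

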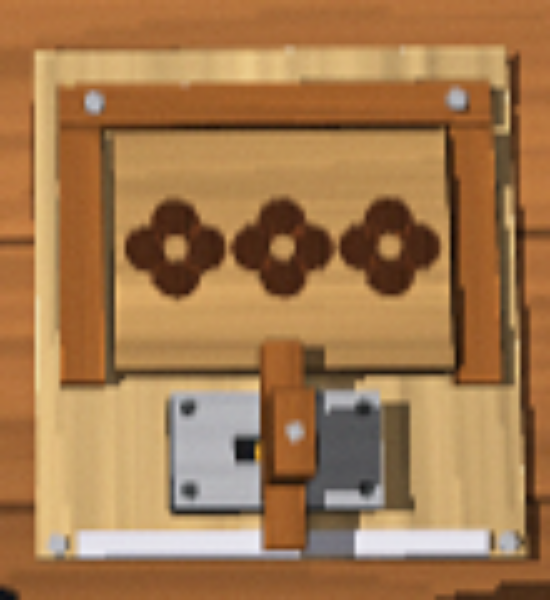

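View pics/t9.png

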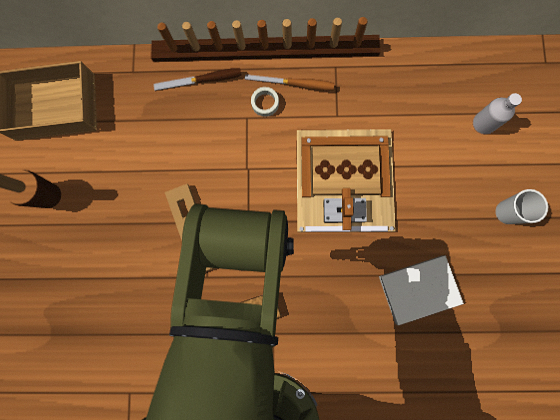

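The bar lies square over the panel's edge (crop about (283,345)), and the panel is unmoved: its centre is 0.2 mm from where it started. I'm handing the job in.

Run:
```python
from h import *
print(bot.finish_job())
```

```text
the job is handed in; nothing more can be done
None
```

The turn-button is locked in the jig with its bar over the panel's edge, and I handed the job in at about 22 s on the clock. No verdict is reported.

**What I did:**
- **Finding the slot:** The top and wrist cameras put the slot at (506.2, −194.1) mm, about 5 mm from the mark along y.
- **Insertion:** I took the button from the rack and lowered it in small steps. The head met no resistance until it touched the sprung pad. I pressed it down to a button height of about 22 mm.
- **Locking:** I turned it 90°, meeting almost no resistance to the turn, and let the spring lift it. I then opened the gripper and backed away.

**Last checks:**
- **Button:** Its height is about 27.2 mm (locked is 27), judged from the top of the fin and the bar. It is square to the slot within about 0.6°, and within roughly 1.5 mm of the slot's centre.
- **Panel:** It moved about 0.2 mm by the camera, which is within measuring error.
- **Force:** The readings I took between steps showed at most about 9 N of push on the button, against the 40 N limit. I did not record force during each motion.
- **Dog:** Nothing came near it, but the arm hid it in the final top picture, so I did not check it there. It was still in its place in the wrist picture after the lift.
- **Disagreement:** The two wrist-camera measurements of the slot and the fin differ by about 1 mm, which is within the stated 2 mm calibration.

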